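# Press a half-lapped bracket arm home

## Task

Push the press's carriage along its rails until its pointer stands at the mark line, so that the bracket is centred under the ram, then swing the clamp lever round as far as it goes to lock the carriage, after which the carriage must not slide. Then pull the sprung press lever all the way down so that the ram presses the proud cross-arm home in its notch, and ease the lever back up slowly to its rest, never letting it fly up. Use the press, not the hand, on the cross-arm, do not work the press lever before the clamp is locked, and leave the other things on the bench where they are.

Things in the scene. Friction and masses are not known exactly. Their poses are not given: they have to be found in the camera images.
- press: Fixed grey bench press. Origin on the table under the ram (24 mm rod); x away from its front, y along the two rails, z up; offsets below in this frame. Base 15 mm thick, x -140 to 150 mm, y -170 to 250 mm. Round column at x 105 mm. Head over the ram: x -35 to 150 mm, y -35 to 35 mm, 155 to 235 mm above the table.
- carriage (a joint): Aluminium carriage on the rails, 110 x 190 mm, top 37 mm above the table: its offset along the press's +y from the mark, in m (0 = pointer at the mark and bracket under the ram). Travel -0.03 to 0.14; starts on the + side; slides with about 4 N of friction and stays where it is left.
- post_top (a point): Top centre of the carriage's upright steel push post: 18 mm diameter, 52 mm tall, from 37 to 89 mm above the table; 43 mm in front of (-x) and 83 mm to the +y of the carriage's middle. Nothing stands beside it on its +y side.
- pointer (a point): Tip of the small steel pointer at the middle of the carriage's front edge, 31 mm above the table.
- mark (a point): On the white mark line, 4 mm wide, across the front of the base, level with the ram (x -73 mm, y 0): the pointer's y must agree with it.
- clamp_lever (a joint): Clamp lever on the base's front, turning about an upright axis: 0 = unlocked, pointing to the front (-x); grows clockwise seen from above to 1.57 = fully locked, pointing along +y. Starts between 0 and 0.35. Light friction (about 1.2 N at the knob), stays where it is left.
- clamp_knob (a point): Top centre of the clamp lever's upright black knob, 16 mm diameter, 34 mm tall, from 37 to 71 mm above the table, 70 mm from the pivot.
- clamp_pivot (a point): The clamp lever's pivot (x -115 mm, y +50 mm, 41 mm above the table).
- press_lever (a joint): Sprung press lever on the -y side of the head, turning about a level axis along the press's y: 0 = at rest, its arm pointing to the front and 0.40 rad above level; 1.0 = fully down, 0.60 rad below level. A spring returns it; pressing it down at the grip takes about 6 N at first and up to about 18 N. The ram goes down 32.5 mm in a full stroke.
- lever_grip (a point): Middle of the dark wooden crossbar handle at the lever's end: 22 mm diameter, 62 mm long, along the press's y, 170 mm from the pivot axis, at y -109 mm. Can be pressed down from above with shut fingers or straddled.
- lever_pivot (a point): Point on the lever's pivot axis level with the middle of the handle: x 0, y -109 mm, 195 mm above the table.
- cross_arm (a joint): Wooden bracket arm lying along x across the notch of the lower arm on the carriage, 120 mm long, 30 mm wide, 28 mm tall: how far it has been pressed down, 0 = proud by 12 mm (top 92 mm above the table), 0.012 = home (top 80 mm above). It takes about 25 N of the ram and stays where it is.
- cross_arm_top (a point): Centre of the cross-arm's top face.
- wedge: Bystander: small wooden wedge block, 45 x 24 x 18 mm, on the press base at its front right. Origin under its centre.
- bearing_block: Bystander: notched wooden block, 56 x 56 x 38 mm, on the press base at its right (-y). Origin under its centre.
- pencil: Bystander: green pencil, 170 mm long, 8 mm thick, on the table in front of the press. Origin under its middle.
- mallet: Bystander: wooden mallet lying on the table at the left. Origin under its middle.
- try_square: Bystander: try square with wooden stock and steel blade, 150 mm, on the table at the right.
- bevel_gauge: Bystander: sliding bevel with wooden stock and steel blade, on the table at the left.
- wax_jar: Bystander: jar, 64 mm diameter, 75 mm tall, on the table at the right.

How it is judged:
By the outcome, as a careful person would: the job done as asked, in the order asked, and still so for the second after the job is handed in, with the robot touching nothing.
It also fails if it takes over 72 s, if anything falls off the work surface, if the arm or the gripper's body presses on something with over 40 N, if the wrist force passes 120 N, or if a joint passes its speed limit or range.

## Robot

A 6-joint arm with a two-finger parallel gripper is mounted at the origin on the work surface. World frame = base frame: x ahead of the robot, y to its left, z up, the work surface at z = 0. Lengths are in m, angles in rad, forces in N, time in s.
With the tool pointing down it reaches from about 0.35 to 0.975 m from the base axis. Payload 4.9 kg.
Tool frame: the origin (TCP) lies midway between the tips of the shut fingers; the grasp point (between the pads) lies 19 mm behind it; z points along the fingers, y is the line along which they close (so a half turn about z gives the same grasp; the last joint's range is limited). The gripper opens to 85 mm and grips with 20 to 120 N. Pads are 22 mm wide; open, the fingers measure 114 mm over their backs; the gripper's body (76 mm by 85 mm) begins 54 mm behind the grasp point. The pads swing forward as they close: fully open they stand 13 mm farther back than shut.
Start: joints at [1.068, 0.053, 1.613, -0, 1.476, -0.119], TCP at [0.234, 0.58, 0.209] pointing down, gripper open.
Joint ranges: [-3.01, 3.01], [-1.01, 2.22], [0.06, 2.58], [-1.02, 4.17], [0.09, 2.62], [-3.14, 3.14]. Speed limits (rad/s): [2.57, 2.57, 3.14, 3.14, 3.14, 3.14].

## Interface

Orientations are given as a unit quaternion [w, x, y, z].
In Python, from plant import * gives the robot as it stands.
- The arm moves only by the tool jog_arm, never from a script. Its argument "targets" is a list of rows, each a list of 3 entries, a list of its own where there are three numbers: the shift along the tool's x, y, z in units of 25 mm (1.0 is 25 mm), then the turn, a rotation vector about the tool's x, y, z in units of 8 degrees (1.0 is 8 degrees), then the opening in per cent of the stroke, from 0 (shut) to 100 (fully open). A call has 1 to 8 rows; each row is the pose to reach, as a shift and turn from the pose commanded when the call began, along the tool's axes at that moment; what a row does not reach only later rows make up. A row lasts 1/8 s, in which the tool goes at most 62.5 mm and 10.7 degrees, less where a joint would pass 70% of its speed; a pose out of reach is approached as far as the arm can. A call with a gripper value outside its range is refused whole. The fingers move at their own pace and stop on an object; the grip force is fixed at half the most. Time passes only in rows, so rows that repeat a pose let the fingers close. It gives the time, the measured TCP pose, the force, the opening and the grip force at its end, in the units of the state.
- state(): the state, without advancing time (a new reading comes with each control period).
- grab_frame(name): name is "side" or "top"; returns (picture, depth): 420x560x3 uint8, red, green, blue; 420x560 float32, m along the optical axis (not along the pixel's ray), 0 where there is no reading.
- camera_params(name): a dict with "fovy" (degrees; the focal length in pixels is half the picture's height over the tangent of half this angle, whatever the lens; pixels are square), "cx", "cy" (the principal point, pixels), "rvec" (rotation vector, rad) and "tvec" (3), from world to camera coordinates, as OpenCV has them. Camera axes: x right, y down, z forward; pixel columns grow to the right and rows downward; lengths in m; the calibration is good to about 2 mm. A picture is of the moment at which its call begins. camera_params takes no time and is no camera call.
- job_done(): hands the job in; it is judged then, once.
The state is a dict: "time": time; "joint_pos": joint angles; "joint_vel": joint speeds; "joint_efforts": joint torques, N m; "tool_pos": TCP position; "tool_rot": TCP orientation; "contact_force": force on the tool from outside, world axes, zero at the start; "ft_torque": the same for the moment, N m; "gripper_width": opening from 0.0 (shut) to 1.0 (fully open); "grasp_force": force on a finger pad.
Only numpy, scipy, OpenCV 4.12 (cv2) and the standard library are available. Lean on these libraries where they do the work, as an engineer would, in place of code of your own. Each camera call takes 0.05 s, during which the arm holds its last target. There are 200 camera calls.

## Working session

There is one attempt and no reset: what is moved stays moved. The work goes in short steps, Python scripts to look and compute and a tool call to move; the robot and the scene stay as the last step left them, time stands still between calls to the robot, and variables do not carry over. Pictures are saved under pics/ and viewed, at most 10 in all, crops included, and the job is handed in when it is done.

Besides the shell and the picture viewer there is one more tool, called after ">>>" as name([rows], argument=value, ...), one row to a line, values as JSON. jog_arm: Moves the arm, as the interface text tells. Its arguments: {"type":"object","properties":{"targets":{"type":"array"}},"required":["targets"]}

```bash
mkdir -p pics; ls; cat > h.py <<'E'
from plant import *
import numpy as np, cv2
def cam(n):
    p=camera_params(n); R=cv2.Rodrigues(np.array(p["rvec"],float))[0]; t=np.array(p["tvec"],float).ravel()
    f=210/np.tan(np.radians(p["fovy"])/2); return p,R,t,f
def ray(n,u,v,z):
    p,R,t,f=cam(n); d=R.T@np.array([(u-p["cx"])/f,(v-p["cy"])/f,1]); c=-R.T@t
    return c+d*(z-c[2])/d[2]
def cloud(n,depth):
    p,R,t,f=cam(n); v,u=np.indices(depth.shape)
    P=np.stack([(u-p["cx"])/f*depth,(v-p["cy"])/f*depth,depth],-1)
    return (P-t)@R
def proj(n,P):
    p,R,t,f=cam(n); q=R@np.array(P)+t; return q[:2]/q[2]*f+[p["cx"],p["cy"]]
def snap(n,name):
    im,d=grab_frame(n); cv2.imwrite(f"pics/{name}.png",im[:,:,::-1]); np.savez(f"{name}.npz",im=im,d=d); return im,d
E
python3 - <<'E'
from h import *
snap("top","top0");snap("side","side0")
for n in("top","side"):
    p,R,t,f=cam(n);print(n,p,-R.T@t)
print(state())
E
```

```text
pics
top {'fovy': 51.42538592781052, 'cx': 273.3643848906773, 'cy': 207.83503767115405, 'rvec': array([ 2.17004646, -2.20298017,  0.07379205]), 'tvec': array([0.00527673, 0.54336504, 1.3350604 ])} [ 0.45143535 -0.00290789  1.36888909]
side {'fovy': 53.023769366483606, 'cx': 284.87326223575445, 'cy': 214.4599795900079, 'rvec': array([ 2.40162766, -0.20684164,  0.10064045]), 'tvec': array([-0.52973584,  0.18717887,  1.19783074])} [ 0.38877471 -0.74320833  1.02320579]
{'time': 0.1, 'joint_pos': array([ 1.06799063e+00,  5.32921492e-02,  1.61417575e+00,  1.57744664e-05,
        1.47599046e+00, -1.19040408e-01]), 'joint_vel': array([-1.15349860e-04, -8.77827450e-04, -1.80969241e-03, -5.29280435e-05,
        1.47339517e-03,  1.39595285e-03]), 'joint_efforts': array([ 2.75398435e-06, -3.94902992e+01, -3.71362317e+01, -9.36221818e-05,
        3.89996596e-03,  8.89322962e-06]), 'tool_pos': array([0.23373177, 0.57899282, 0.2078738 ]), 'tool_rot': array([-2.92868642e-04,  1.90707983e-01,  9.81646370e-01, -8.85719744e-04]), 'contact_force': array([-0.24097091,  0.42196613,  0.26753946]), 'ft_torque': array([ 0.00040248, -0.02961259, -0.00901528]), 'grasp_force': 0.0, 'gripper_width': 0.9998607770070679}
```

View pics/top0.png

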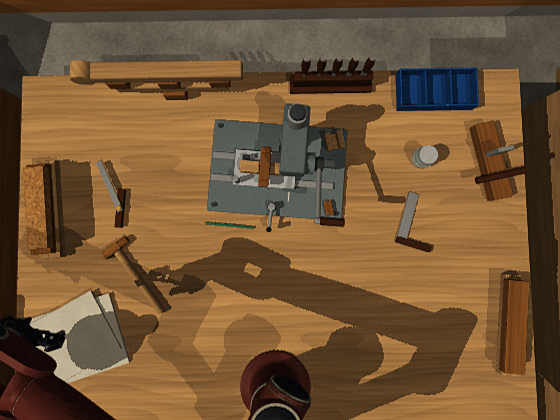

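View pics/side0.png

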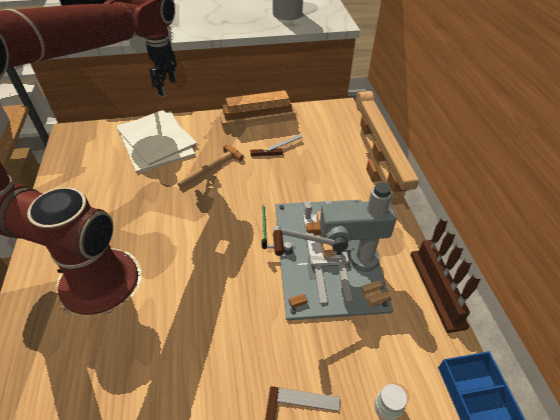

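The top view shows the press at about (280,165), turned slightly. The carriage is left of the ram, the clamp knob is near (271,206), the lever handle near (331,222) and the pencil near (230,224). I'll fit the press frame from the depth images and enlarge the crops.

```bash
cat > fit.py <<'E'
from h import *
pts={}
for n in("top","side"):
    z=np.load(n+"0.npz"); C=cloud(n,z["d"]); im=z["im"].astype(int)
    gray=(im.max(2)-im.min(2)<35)&(z["d"]>0)
    m=(abs(C[...,2]-0.015)<0.006)&gray&(C[...,0]>.4)&(C[...,0]<.9)&(abs(C[...,1])<.35)
    m=cv2.morphologyEx(m.astype(np.uint8),cv2.MORPH_OPEN,np.ones((3,3)))
    k,l,s,_=cv2.connectedComponentsWithStats(m); 
    keep=np.isin(l,[i for i in range(1,k) if s[i,4]>150])
    q=C[keep]; pts[n]=q
    r=cv2.minAreaRect(q[:,:2].astype(np.float32)); print(n,len(q),r,np.median(q[:,2])); print(cv2.boxPoints(r))
E
python3 fit.py
python3 - <<'E'
from h import *
for n,(x0,y0,x1,y1) in {"top":(195,95,365,235),"side":(250,175,410,325)}.items():
    im=cv2.imread(f"pics/{n}0.png")[y0:y1,x0:x1]; s=4
    cv2.imwrite(f"pics/{n}c.png",cv2.resize(im,None,fx=s,fy=s,interpolation=cv2.INTER_CUBIC))
E
```

```text
top 6240 ((0.6656036972999573, -0.017092451453208923), (0.42048847675323486, 0.28899112343788147), 85.19978332519531) 0.015605988547595652
[[ 0.50402135 -0.21450765]
 [ 0.7919989  -0.2386909 ]
 [ 0.82718605  0.18032275]
 [ 0.5392085   0.204506  ]]
side 5165 ((0.664345920085907, -0.01975412666797638), (0.42197948694229126, 0.28799259662628174), 84.8637466430664) 0.015505017632546443
[[ 0.502039   -0.21700546]
 [ 0.7888753  -0.24278787]
 [ 0.8266528   0.17749721]
 [ 0.53981656  0.20327961]]
```

View pics/topc.png

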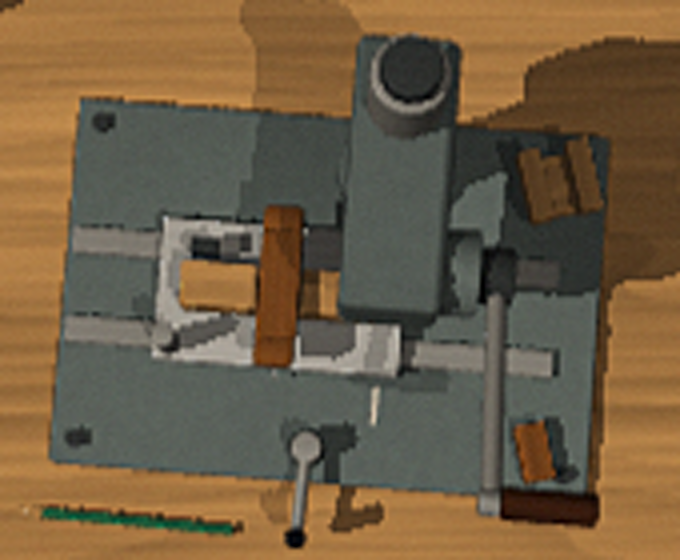

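View pics/sidec.png

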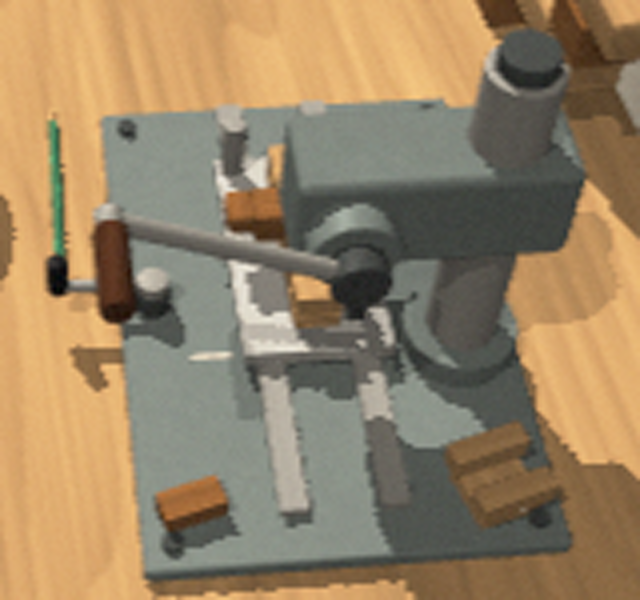

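The crops show the post top at topc (165,330), the black clamp knob at (294,538), the pointer at about (275,373), the mark line at (376,405) and the handle at (550,508). Next I'll convert these to press-frame coordinates.

```bash
cat >> h.py <<'E'
A=np.radians(-4.95); ex=np.array([np.cos(A),np.sin(A),0]); ey=np.array([-np.sin(A),np.cos(A),0])
O=np.array([.665,-.0184,0])-.005*ex-.040*ey
def toP(W): W=np.asarray(W)-O; return np.stack([W@ex,W@ey,W[...,2]],-1)
def toW(P): return O+P[0]*ex+P[1]*ey+np.array([0,0,P[2]])
def show(s=None):
    s=s or state(); p=toP(s["tool_pos"]); from scipy.spatial.transform import Rotation as R
    q=s["tool_rot"]; M=R.from_quat([q[1],q[2],q[3],q[0]]).as_matrix()
    print("t",round(s["time"],2),"P mm",np.round(p*1e3,1),"toolx in press",np.round([M[:,0]@ex,M[:,0]@ey],3),"z",np.round(M[:,2],3),"F",np.round(s["contact_force"],1),"w",round(s["gripper_width"],3))
E
python3 - <<'E'
from h import *
T=lambda u,v:(195+u/4,95+v/4)
S=lambda u,v:(250+u/4,175+v/4)
for nm,a,b,z in [("post",(166,331),(233,116),.089),("knob",(294,537),(58,260),.071),("mark",(376,405),(208,356),.015),("pointer",(275,374),None,.031),("grip",(550,508),(115,268),.261)]:
    print(nm,np.round(toP(ray("top",*T(*a),z))*1e3,1), np.round(toP(ray("side",*S(*b),z))*1e3,1) if b else "")
for n in("top","side"):
    z=np.load(n+"0.npz"); C=toP(cloud(n,z["d"])); im=z["im"].astype(int); ok=z["d"]>0
    def reg(nm,x,y,zz,extra=True):
        m=ok&(C[...,0]>x[0])&(C[...,0]<x[1])&(C[...,1]>y[0])&(C[...,1]<y[1])&(C[...,2]>zz[0])&(C[...,2]<zz[1])&extra
        q=C[m]*1e3
        if len(q): print(n,nm,len(q),"mean",q.mean(0).round(1),"min",q.min(0).round(1),"max",q.max(0).round(1))
    reg("post",(-.07,-.02),(.13,.25),(.08,.1)); reg("knob",(-.21,-.16),(0,.1),(.06,.08)); reg("grip",(-.2,-.13),(-.16,-.05),(.2,.3)); reg("crossarm",(-.1,.1),(.05,.15),(.085,.1)); reg("carr",(-.06,-.03),(-.1,.3),(.033,.041))
show()
E
```

```text
post [-41.1 159.6  89. ] [-41.3 168.5  89. ]
knob [-185.7   54.5   71. ] [-182.4   53.    71. ]
mark [-77.7  -1.1  15. ] [-77.2  -0.2  15. ]
pointer [-60.8  78.7  31. ] 
grip [-159.2 -108.9  261. ] [-155.2 -106.9  261. ]
top post 29 mean [-42.5 162.4  89.7] min [-51.3 155.1  84.4] max [-33.  170.   93.8]
top knob 21 mean [-184.7   54.8   70.1] min [-191.1   47.2   60.7] max [-178.6   62.    76.4]
top grip 294 mean [-154.6  -95.8  268.3] min [-167.9 -137.3  249.2] max [-130.2  -61.8  279.1]
top crossarm 401 mean [ 0.1 79.9 92.3] min [-59.7  64.9  85.5] max [60.  95.3 99.5]
top carr 321 mean [-43.   72.3  37.3] min [-59.9 -14.1  33. ] max [-30.1 174.9  41. ]
side post 30 mean [-43.8 158.6  87.5] min [-52.4 149.4  80.1] max [-36.6 170.3  92.5]
side knob 30 mean [-185.8   50.3   68.4] min [-192.9   43.3   60.6] max [-178.1   58.9   74.4]
side grip 313 mean [-155.2 -104.   267.4] min [-168.6 -141.   248.6] max [-130.4  -63.1  275. ]
side crossarm 125 mean [-41.1  76.   91.4] min [-60.5  60.8  85. ] max [-20.2 149.6  96.4]
side carr 270 mean [-43.8  52.1  37.2] min [-56.1 -17.9  33.4] max [-30.1 173.7  40.8]
t 0.1 P mm [-476.2  598.   207.9] toolx in press [-0.956  0.293] z [-0.001 -0.002 -1.   ] F [-0.2  0.4  0.3] w 1.0
```

>>> jog_arm([
  [[-21.04, -9.56, 2.3], [0, 0, -2.13], 0],
  [[-21.04, -9.56, 2.3], [0, 0, -2.13], 0],
  [[-21.04, -9.56, 2.3], [0, 0, -2.13], 0],
  [[-21.04, -9.56, 2.3], [0, 0, -2.13], 0],
  [[-21.04, -9.56, 2.3], [0, 0, -2.13], 0],
  [[-21.04, -9.56, 2.3], [0, 0, -2.13], 0],
  [[-21.04, -9.56, 2.3], [0, 0, -2.13], 0],
  [[-21.04, -9.56, 2.3], [0, 0, -2.13], 0],
])

```text
time: 1.1
tool_pos: [0.5761, 0.2191, 0.1591]
tool_rot: [-0.0, 0.043, 0.999, 0.0]
contact_force: [0.6, 1.0, 0.1]
gripper_width: 0.005
grasp_force: 0.0
```

```bash
python3 -c "
from h import *
show()"
```

```text
t 1.1 P mm [-104.   269.   159.1] toolx in press [-1.  0.] z [-0.001  0.    -1.   ] F [0.6 1.  0.1] w 0.005
```

>>> jog_arm([
  [[-1.2, -1.0, 0.4], [0, 0, 0], 0],
  [[-2.2, -1.9, 0.4], [0, 0, 0], 0],
  [[-2.2, -1.9, 0.4], [0, 0, 0], 0],
  [[-2.2, -1.9, 0.4], [0, 0, 0], 0],
])

```text
time: 1.6
tool_pos: [0.6254, 0.1691, 0.1493]
tool_rot: [-0.001, 0.043, 0.999, 0.0]
contact_force: [-0.4, -0.7, -0.1]
gripper_width: -0.003
grasp_force: 0.0
```

```bash
python3 -c "
from h import *
show()"
```

```text
t 1.6 P mm [-50.6 223.4 149.3] toolx in press [-1. -0.] z [-0.001  0.    -1.   ] F [-0.4 -0.7 -0.1] w -0.003
```

>>> jog_arm([
  [[-0.3, 0, 1.8], [0, 0, 0], 0],
  [[-0.3, 0, 3.6], [0, 0, 0], 0],
  [[-0.3, 0, 3.65], [0, 0, 0], 0],
  [[-0.3, -0.8, 3.65], [0, 0, 0], 0],
  [[-0.3, -1.4, 3.65], [0, 0, 0], 0],
  [[-0.3, -2.0, 3.65], [0, 0, 0], 0],
  [[-0.3, -2.5, 3.65], [0, 0, 0], 0],
  [[-0.3, -3.0, 3.65], [0, 0, 0], 0],
])

```text
time: 2.6
tool_pos: [0.6282, 0.093, 0.0602]
tool_rot: [0.002, 0.043, 0.999, 0.001]
contact_force: [0.8, 4.9, 6.5]
gripper_width: 0.002
grasp_force: 4.1
```

```bash
cat > carr.py <<'E'
from h import *
import sys
show()
for n in("top","side"):
    im,d=snap(n,n+sys.argv[1]); C=toP(cloud(n,d)); ok=d>0
    m=ok&(abs(C[...,2]-.0885)<.006)&(C[...,0]>-.1)&(C[...,0]<.1)&(C[...,1]>-.1)&(C[...,1]<.25)&(im[...,0].astype(int)-im[...,2]>35)
    q=C[m]*1e3
    if len(q): print(n,"arm",len(q),np.percentile(q[:,1],[1,50,99]).round(1))
    m=ok&(abs(C[...,2]-.037)<.006)&(C[...,0]>-.05)&(C[...,0]<.05)&(C[...,1]>-.15)&(C[...,1]<.25)&(im.min(2)>90)
    q=C[m]*1e3
    if len(q): print(n,"carr",len(q),np.percentile(q[:,1],[1,99]).round(1))
E
python3 carr.py 1
```

```text
t 2.6 P mm [-41.3 147.8  60.2] toolx in press [-1.  0.] z [ 0.003  0.001 -1.   ] F [0.8 4.9 6.5] w 0.002
top arm 218 [37.2 52.2 64. ]
top carr 325 [-43.5  98. ]
side arm 56 [33.9 51.5 60.6]
side carr 621 [-50.2 137.5]
```

>>> jog_arm([
  [[0, -0.5, 0], [0, 0, 0], 0],
  [[0, -0.9, 0], [0, 0, 0], 0],
  [[0, -1.3, 0], [0, 0, 0], 0],
  [[0, -1.55, 0], [0, 0, 0], 0],
  [[0, -1.7, 0], [0, 0, 0], 0],
  [[0, -1.7, 0], [0, 0, 0], 0],
])

```text
time: 3.45
tool_pos: [0.6242, 0.05, 0.0601]
tool_rot: [0.001, 0.043, 0.999, -0.0]
contact_force: [-0.2, 2.1, 6.7]
gripper_width: 0.003
grasp_force: 5.1
```

```bash
python3 carr.py 2; python3 - <<'E'
from h import *
im=cv2.imread("pics/side2.png"); a=cv2.resize(im[215:300,265:365],None,fx=8,fy=7,interpolation=cv2.INTER_CUBIC); cv2.imwrite("pics/side2c.png",a)
im=cv2.imread("pics/top2.png"); a=cv2.resize(im[140:220,230:330],None,fx=7,fy=7,interpolation=cv2.INTER_CUBIC); cv2.imwrite("pics/top2c.png",a)
print(proj("top",toW([-.073,0,.015])),proj("side",toW([-.073,0,.015])))
E
```

```text
t 3.45 P mm [-41.5 104.7  60.1] toolx in press [-1.  0.] z [ 0.002 -0.001 -1.   ] F [-0.2  2.1  6.7] w 0.003
top arm 93 [-7.4  7.  21.2]
top carr 268 [-77.7  76.6]
side arm 224 [-12.5  -3.   17.3]
side carr 702 [-91.6  95.2]
[288.75986505 194.73219708] [303.43799781 263.85172486]
```

View pics/top2c.png

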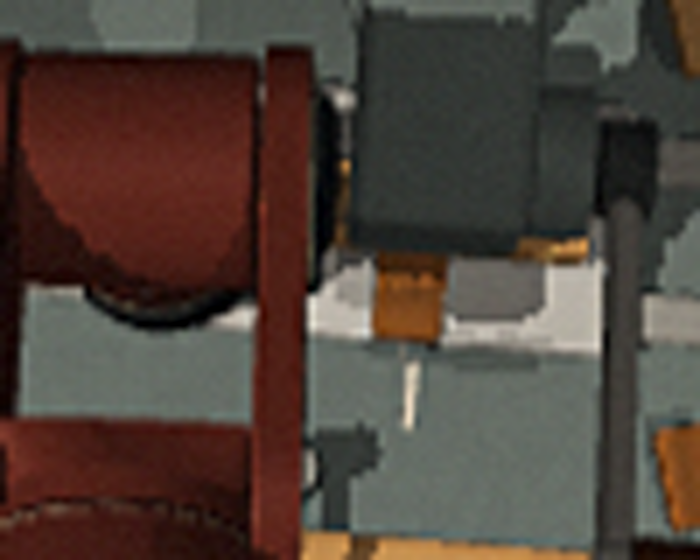

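View pics/side2c.png

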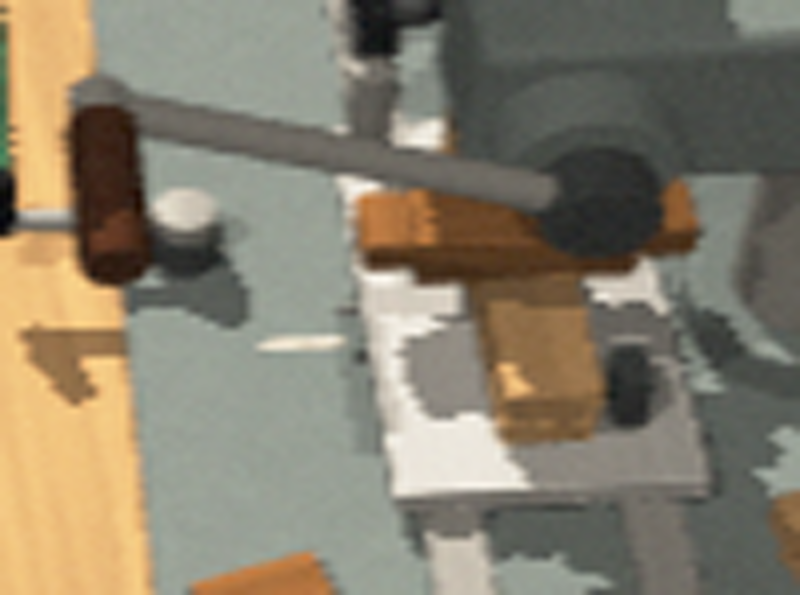

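Pointer tip at topc2 (404,350) and mark line extended to about (417,350): it is about 6–7 mm short, matching the arm at y≈7 mm. I'll push the rest.

>>> jog_arm([
  [[0, -0.14, 0], [0, 0, 0], 0],
  [[0, -0.27, 0], [0, 0, 0], 0],
  [[0, -0.27, 0], [0, 0, 0], 0],
  [[0, 0.8, 0], [0, 0, 0], 0],
  [[0, 1.6, -1], [0, 0, 0], 0],
  [[0, 3.0, -3.5], [0, 0, 0], 0],
  [[1.5, 5.0, -3.8], [0, 0, 0], 0],
  [[1.5, 5.0, -3.8], [0, 0, 0], 0],
])

```text
time: 4.55
tool_pos: [0.5961, 0.1802, 0.155]
tool_rot: [0.001, 0.041, 0.999, -0.001]
contact_force: [-0.7, -0.1, -0.1]
gripper_width: -0.002
grasp_force: 0.0
```

```bash
python3 carr.py 3; python3 - <<'E'
from h import *
a=cv2.resize(cv2.imread("pics/side3.png")[250:275,290:325],None,fx=11,fy=11,interpolation=cv2.INTER_CUBIC)
b=cv2.resize(cv2.imread("pics/top3.png")[178:208,270:305],None,fx=11,fy=11,interpolation=cv2.INTER_CUBIC)
c=np.zeros((335,790,3),np.uint8); c[:275,:385]=a; c[:330,400:785]=b; cv2.imwrite("pics/c3.png",c)
z=np.load("top3.npz"); C=toP(cloud("top",z["d"]))
for nm,zz,x,y in (("post",.089,(-.06,-.025),(.06,.11)),):
    m=(abs(C[...,2]-zz)<.006)&(C[...,0]>x[0])&(C[...,0]<x[1])&(C[...,1]>y[0])&(C[...,1]<y[1]); q=C[m]*1e3; print(nm,len(q),q.mean(0),q.min(0),q.max(0))
E
```

```text
t 4.55 P mm [-80.8 231.9 155. ] toolx in press [-1.    -0.004] z [ 0.002 -0.001 -1.   ] F [-0.7 -0.1 -0.1] w -0.002
top arm 92 [-13.5   0.2  17.5]
top carr 444 [-76.6  94.4]
side arm 251 [-18.9  -9.2  12. ]
side carr 647 [-97.8  67.3]
post 27 [-42.85958314  82.42475498  89.51136627] [-50.70268404  74.76077937  83.74720625] [-35.79119227  89.99349688  94.68071152]
```

View pics/c3.png

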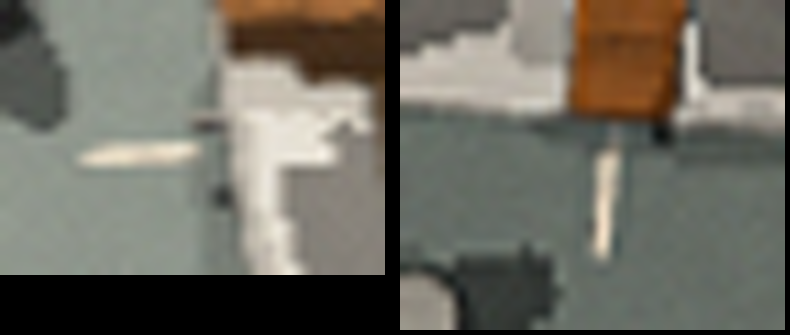

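```bash
python3 - <<'E'
from h import *
for n,uv in (("side",(290+207/11-.5,250+123/11-.5)),("top",(270+214/11-.5,178+132/11-.5))): print(n,"pointer",toP(ray(n,*uv,.031))*1e3)
for n in("top","side"):
    z=np.load(n+"3.npz"); C=toP(cloud(n,z["d"])); im=z["im"].astype(int)
    m=(C[...,0]>-.105)&(C[...,0]<-.06)&(abs(C[...,1])<.012)&(im.min(2)>135)&(z["d"]>0)&(C[...,2]<.024)
    v,u=np.nonzero(m); w=im.min(2)[v,u]-100.
    print(n,"mark",len(u),np.round(toP(ray(n,(u*w).sum()/w.sum(),(v*w).sum()/w.sum(),.015))*1e3,1))
E
```

```text
side pointer [-59.71720242  -1.25702956  31.        ]
top pointer [-58.39937479   0.95529931  31.        ]
top mark 13 [-76.2   1.5  15. ]
side mark 93 [-82.7   0.5  15. ]
```

>>> jog_arm([
  [[4.2, -8.8, 0], [0, 0, 0], 0],
  [[4.2, -8.8, 0], [0, 0, 0], 0],
  [[4.2, -8.8, 0], [0, 0, 0], 0],
  [[4.2, -8.8, 0], [0, 0, 0], 0],
  [[4.2, -8.8, 0], [0, 0, 0], 0],
  [[4.2, -8.8, 0], [0, 0, 0], 0],
  [[4.2, -8.8, 2.2], [0, 0, 0], 0],
  [[4.2, -8.8, 2.2], [0, 0, 0], 0],
])

```text
time: 5.65
tool_pos: [0.4696, -0.0298, 0.0937]
tool_rot: [-0.005, 0.042, 0.999, 0.001]
contact_force: [-0.3, 0.3, -0.1]
gripper_width: -0.0
grasp_force: 0.0
```

```bash
python3 -c "
from h import *
show()"
```

```text
t 5.65 P mm [-188.7   11.7   93.7] toolx in press [-1.    -0.001] z [-0.011  0.002 -1.   ] F [-0.3  0.3 -0.1] w -0.0
```

>>> jog_arm([
  [[0, 0, 1.0], [0, 0, 0], 0],
  [[0, 0, 2.0], [0, 0, 0], 0],
  [[0, 0, 2.0], [0, 0, 0], 0],
  [[0, 0, 2.0], [0, 0, 0], 0],
])

```text
time: 6.15
tool_pos: [0.4746, -0.0313, 0.0503]
tool_rot: [0.001, 0.043, 0.999, -0.0]
contact_force: [-0.4, 0.0, -0.1]
gripper_width: -0.003
grasp_force: 0.0
```

```bash
cat > arc.py <<'E'
from h import *
import sys
show(); B=toP(state()["tool_pos"])[:2]*1e3; th0=float(sys.argv[1]); off=13.5
f=lambda th:np.array([-115-70*np.cos(th),50+70*np.sin(th)])-off*np.array([np.sin(th),np.cos(th)])
for th in map(float,sys.argv[2:]):
    d=f(th)-B; tx=np.array([-np.cos(th0),np.sin(th0)]); ty=np.array([np.sin(th0),np.cos(th0)])
    print(th,np.round([d@tx/25,d@ty/25],2),"turn",round(np.degrees(th-th0)/8,2))
E
python3 arc.py 0 0 .15 .3 .45 .6 .75 .9
```

```text
t 6.15 P mm [-183.6   10.8   50.3] toolx in press [-1.    -0.001] z [ 0.002 -0.001 -1.   ] F [-0.4  0.  -0.1] w -0.003
0.0 [0.06 1.03] turn 0.0
0.15 [0.1  1.45] turn 1.07
0.3 [0.09 1.88] turn 2.15
0.45 [0.01 2.3 ] turn 3.22
0.6 [-0.13  2.7 ] turn 4.3
0.75 [-0.33  3.08] turn 5.37
0.9 [-0.58  3.43] turn 6.45
```

>>> jog_arm([
  [[0.06, 0.7, 0], [0, 0, 0], 0],
  [[0.06, 1.03, 0], [0, 0, 0], 0],
  [[0.1, 1.45, 0], [0, 0, 1.07], 0],
  [[0.09, 1.88, 0], [0, 0, 2.15], 0],
  [[0.01, 2.3, 0], [0, 0, 3.22], 0],
  [[-0.13, 2.7, 0], [0, 0, 4.3], 0],
  [[-0.33, 3.08, 0], [0, 0, 5.37], 0],
  [[-0.33, 3.08, 0], [0, 0, 5.37], 0],
])

```text
time: 7.15
tool_pos: [0.4884, 0.0456, 0.049]
tool_rot: [0.0, 0.404, 0.915, 0.0]
contact_force: [0.0, -0.5, 0.4]
gripper_width: 0.001
grasp_force: 0.0
```

```bash
python3 arc.py .75 .75 .9 1.05 1.2 1.35 1.5 1.57 1.62
```

```text
t 7.15 P mm [-176.5   88.5   49. ] toolx in press [-0.734  0.679] z [ 0.001 -0.    -1.   ] F [ 0.  -0.5  0.4] w 0.001
0.75 [-0.05  0.01] turn 0.0
0.9 [-0.    0.43] turn 1.07
1.05 [-0.02  0.86] turn 2.15
1.2 [-0.09  1.28] turn 3.22
1.35 [-0.23  1.68] turn 4.3
1.5 [-0.43  2.06] turn 5.37
1.57 [-0.54  2.23] turn 5.87
1.62 [-0.63  2.34] turn 6.23
```

>>> jog_arm([
  [[0, 0.43, 0], [0, 0, 1.07], 0],
  [[-0.02, 0.86, 0], [0, 0, 2.15], 0],
  [[-0.09, 1.28, 0], [0, 0, 3.22], 0],
  [[-0.23, 1.68, 0], [0, 0, 4.3], 0],
  [[-0.38, 1.95, 0], [0, 0, 5.1], 0],
  [[-0.48, 2.13, 0], [0, 0, 5.6], 0],
  [[-0.54, 2.23, 0], [0, 0, 5.87], 0],
  [[-0.57, 2.27, 0], [0, 0, 5.87], 0],
])

```text
time: 8.15
tool_pos: [0.5397, 0.0721, 0.0487]
tool_rot: [0.0, 0.736, 0.677, -0.0]
contact_force: [0.6, 1.4, -0.2]
gripper_width: -0.003
grasp_force: 0.0
```

```bash
python3 arc.py 1.57 1.57 1.6; python3 - <<'E'
from h import *
for n in("top","side"):
    im,d=snap(n,n+"4"); C=toP(cloud(n,d)); m=(d>0)&(C[...,2]>.06)&(C[...,2]<.078)&(im.max(2)<60)&(C[...,0]>-.15)&(C[...,0]<-.08)&(C[...,1]>.07)&(C[...,1]<.16)
    q=C[m]*1e3; print(n,len(q),q.mean(0) if len(q) else "")
a=cv2.resize(cv2.imread("pics/side4.png")[175:300,240:360],None,fx=5,fy=5,interpolation=cv2.INTER_CUBIC); cv2.imwrite("pics/c4.png",a[:600])
E
```

```text
t 8.15 P mm [-127.6  119.4   48.7] toolx in press [-0.004  1.   ] z [ 0. -0. -1.] F [ 0.6  1.4 -0.2] w -0.003
1.57 [ 0.02 -0.04] turn 0.0
1.6 [0.04 0.05] turn 0.21
top 0 
side 0
```

View pics/c4.png

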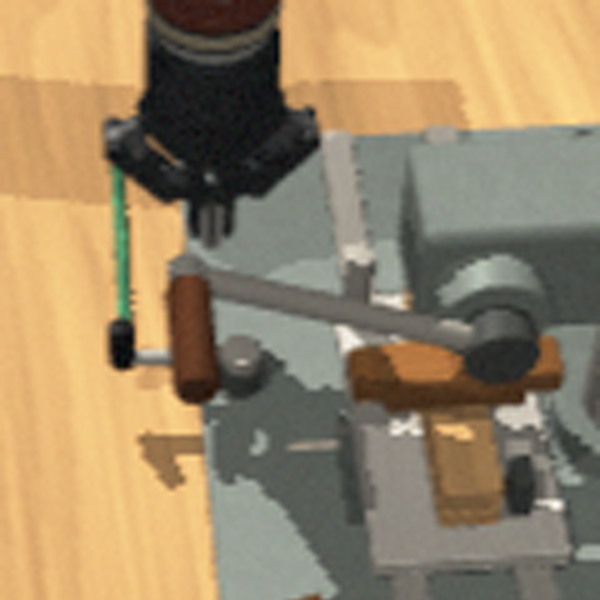

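The picture shows the clamp lever still pointing to the front, with its knob at c4 (122,345). The fingers, at (210,235), went past without turning it. I'll check where the knob is and where the fingers appear.

```bash
python3 - <<'E'
from h import *
print("knob side",toP(ray("side",264.0,242.5,.071))*1e3)
P=state()["tool_pos"]; print("tcp proj side",proj("side",P),"top",proj("top",P))
for n in("top","side"):
  for k in("0","4"):
    z=np.load(n+k+".npz"); d=z["d"]; C=toP(cloud(n,d)); im=z["im"]
    m=(d>0)&(C[...,2]>.055)&(C[...,2]<.08)&(C[...,0]>-.21)&(C[...,0]<-.165)&(C[...,1]>.0)&(C[...,1]<.12)
    q=C[m]*1e3; print(n,k,"knob",len(q),(q.mean(0).round(1),q.min(0).round(1),q.max(0).round(1)) if len(q) else "")
z=np.load("side4.npz"); C=toP(cloud("side",z["d"])); 
m=(abs(C[...,0]+.1276)<.035)&(abs(C[...,1]-.119)<.035)&(C[...,2]>.025)&(C[...,2]<.16)&(z["d"]>0)
q=C[m]*1e3
for a in range(30,160,10):
    s=q[(q[:,2]>=a)&(q[:,2]<a+10)]
    if len(s): print(a,len(s),s.min(0).round(),s.max(0).round())
E
```

```text
knob side [-184.40569273   43.99947751   71.        ]
tcp proj side [281.36606164 226.43935454] top [248.6518537  208.76264286]
top 0 knob 21 (array([-184.7,   54.8,   70.1]), array([-191.1,   47.2,   60.7]), array([-178.6,   62. ,   76.4]))
top 4 knob 22 (array([-184.7,   55.1,   71.5]), array([-191.1,   47.2,   62.6]), array([-178.7,   62.2,   76.4]))
side 0 knob 34 (array([-185.8,   50.2,   67.1]), array([-193. ,   43.3,   55.2]), array([-178.1,   58.9,   74.4]))
side 4 knob 38 (array([-185.6,   50. ,   65.8]), array([-193.1,   43.8,   56.6]), array([-178.1,   58.3,   72.6]))
70 4 [-133.  106.   78.] [-124.  108.   80.]
80 22 [-142.  104.   80.] [-115.  114.   89.]
90 20 [-142.  106.   90.] [-115.  113.  100.]
100 20 [-142.  106.  100.] [-116.  122.  110.]
110 36 [-157.  103.  110.] [-101.  126.  120.]
120 81 [-162.  102.  120.] [-93. 127. 130.]
130 53 [-162.  100.  130.] [-93. 130. 140.]
140 30 [-162.   99.  140.] [-93. 127. 150.]
150 41 [-153.   99.  150.] [-102.  109.  160.]
```

```bash
python3 - <<'E'
from h import *
for n,(u0,v0) in (("side",(281,226)),("top",(249,209))):
    z=np.load(n+"4.npz"); C=toP(cloud(n,z["d"]))*1e3
    if n=="side":
        for v in range(200,232,2):
            print(v,[tuple(C[v,u].round().astype(int)) if z["d"][v,u] else 0 for u in(279,281,283)],z["im"][v,282])
# forearm marker: compare side1 pushing frame too
z=np.load("side1.npz"); C=toP(cloud("side",z["d"]))*1e3
m=(abs(C[...,0]+41)<20)&(abs(C[...,1]-148)<25)&(C[...,2]>40)&(C[...,2]<160)
q=C[m]
for a in range(40,160,10):
    s=q[(q[:,2]>=a)&(q[:,2]<a+10)]
    if len(s): print(a,len(s),s.min(0).round(),s.max(0).round())
E
```

```text
200 [(np.int64(-139), np.int64(83), np.int64(203)), (np.int64(-133), np.int64(82), np.int64(203)), (np.int64(-128), np.int64(80), np.int64(205))] [26 25 26]
202 [(np.int64(-137), np.int64(99), np.int64(178)), (np.int64(-131), np.int64(110), np.int64(166)), (np.int64(-125), np.int64(107), np.int64(169))] [24 21 24]
204 [(np.int64(-137), np.int64(98), np.int64(170)), (np.int64(-131), np.int64(108), np.int64(160)), (np.int64(-125), np.int64(107), np.int64(160))] [23 23 27]
206 [(np.int64(-137), np.int64(98), np.int64(162)), (np.int64(-131), np.int64(108), np.int64(152)), (np.int64(-125), np.int64(108), np.int64(151))] [27 25 24]
208 [(np.int64(-137), np.int64(101), np.int64(151)), (np.int64(-120), np.int64(222), np.int64(20)), (np.int64(-124), np.int64(115), np.int64(135))] [31 33 32]
210 [(np.int64(-137), np.int64(100), np.int64(144)), (np.int64(-120), np.int64(215), np.int64(19)), (np.int64(-125), np.int64(108), np.int64(134))] [91 96 90]
212 [(np.int64(-136), np.int64(109), np.int64(126)), (np.int64(-129), np.int64(121), np.int64(112)), (np.int64(-125), np.int64(107), np.int64(126))]
[... 1226 characters left out ...]
p.int64(-121), np.int64(138), np.int64(18))] [124 130 120]
230 [(np.int64(-152), np.int64(-80), np.int64(271)), (np.int64(-147), np.int64(-76), np.int64(267)), (np.int64(-143), np.int64(-75), np.int64(265))] [113 109 100]
40 4 [-52. 123.  42.] [-22. 131.  50.]
50 6 [-52. 123.  52.] [-37. 128.  59.]
60 7 [-52. 123.  60.] [-37. 129.  66.]
70 7 [-52. 123.  71.] [-41. 128.  80.]
80 12 [-52. 124.  82.] [-33. 142.  90.]
90 22 [-52. 125.  90.] [-31. 139. 100.]
100 15 [-53. 130. 101.] [-32. 139. 109.]
110 3 [-54. 131. 111.] [-42. 139. 117.]
120 2 [-55. 135. 123.] [-54. 137. 129.]
130 7 [-55. 129. 132.] [-43. 140. 138.]
140 13 [-59. 127. 141.] [-27. 158. 150.]
150 16 [-60. 126. 151.] [-28. 155. 159.]
```

The depth shows the shut fingertips are really about 29 mm above the reported TCP: z≈80 against a reading of 49. So they rode on the post top and passed over the knob. I'll go back and use that offset, with TCP z ≈ 18 for tips at 47 mm.

>>> jog_arm([
  [[0, -0.3, -1], [0, 0, -1.2], 0],
  [[-1.5, -2.4, -1], [0, 0, -2.4], 0],
  [[-3, -2.4, -1], [0, 0, -3.6], 0],
  [[-4.5, -2.4, -1], [0, 0, -4.8], 0],
  [[-4.6, -2.4, -1], [0, 0, -6.0], 0],
  [[-4.6, -2.4, -1], [0, 0, -7.2], 0],
  [[-4.6, -2.4, -1], [0, 0, -8.4], 0],
  [[-4.6, -2.4, -1], [0, 0, -9.6], 0],
])

```text
time: 9.25
tool_pos: [0.4699, -0.0374, 0.0735]
tool_rot: [-0.0, 0.154, 0.988, -0.0]
contact_force: [0.9, -0.3, -0.2]
gripper_width: -0.0
grasp_force: 0.0
```

```bash
python3 -c "
from h import *
show()"
```

```text
t 9.25 P mm [-187.7    4.2   73.5] toolx in press [-0.975  0.22 ] z [-0. -0. -1.] F [ 0.9 -0.3 -0.2] w -0.0
```

>>> jog_arm([
  [[0, 0, 0.4], [0, 0, -0.8], 0],
  [[0, 0, 1.4], [0, 0, -1.6], 0],
  [[0, 0, 2.2], [0, 0, -1.6], 0],
  [[0, 0, 2.2], [0, 0, -1.6], 0],
  [[0, 0, 2.2], [0, 0, -1.6], 0],
])

```text
time: 9.88
tool_pos: [0.4706, -0.0375, 0.0193]
tool_rot: [0.001, 0.046, 0.999, -0.0]
contact_force: [1.0, -0.3, 0.3]
gripper_width: 0.003
grasp_force: 0.0
```

```bash
sed -i 's/off=13.5/off=21.5/' arc.py; python3 arc.py 0 0 .1 .2 .3 .4 .5 .6 .7
```

```text
t 9.88 P mm [-187.     4.2   19.3] toolx in press [-1.     0.005] z [ 0.001 -0.    -1.   ] F [ 1.  -0.3  0.3] w 0.003
0.0 [-0.08  0.97] turn 0.0
0.1 [-0.01  1.25] turn 0.72
0.2 [0.04 1.54] turn 1.43
0.3 [0.05 1.84] turn 2.15
0.4 [0.03 2.13] turn 2.86
0.5 [-0.01  2.42] turn 3.58
0.6 [-0.08  2.7 ] turn 4.3
0.7 [-0.18  2.98] turn 5.01
```

>>> jog_arm([
  [[-0.08, 0.6, 0], [0, 0, 0], 0],
  [[-0.08, 0.97, 0], [0, 0, 0], 0],
  [[-0.01, 1.25, 0], [0, 0, 0.72], 0],
  [[0.04, 1.54, 0], [0, 0, 1.43], 0],
  [[0.05, 1.84, 0], [0, 0, 2.15], 0],
  [[0.03, 2.13, 0], [0, 0, 2.86], 0],
  [[-0.01, 2.42, 0], [0, 0, 3.58], 0],
  [[-0.08, 2.7, 0], [0, 0, 4.3], 0],
])

```text
time: 10.88
tool_pos: [0.4784, 0.0304, 0.019]
tool_rot: [0.0, 0.34, 0.94, -0.0]
contact_force: [-1.1, -1.1, 1.4]
gripper_width: 0.004
grasp_force: 0.7
```

```bash
python3 arc.py .6 .6 .7 .82 .94 1.06 1.18 1.3 1.42 1.5; python3 - <<'E'
from h import *
for n in("top","side"):
    im,d=snap(n,n+"5"); C=toP(cloud(n,d)); m=(d>0)&(C[...,2]>.06)&(C[...,2]<.08)&(C[...,0]>-.21)&(C[...,0]<-.165)&(C[...,1]>.03)&(C[...,1]<.12)
    q=C[m]*1e3; print(n,len(q),(q.mean(0).round(1),q.min(0).round(),q.max(0).round()) if len(q) else "")
E
```

```text
t 10.88 P mm [-185.1   72.6   19. ] toolx in press [-0.821  0.571] z [ 0.    -0.001 -1.   ] F [-1.1 -1.1  1.4] w 0.004
0.6 [-0.02 -0.02] turn 0.0
0.7 [0.05 0.26] turn 0.72
0.82 [0.1  0.61] turn 1.58
0.94 [0.1  0.96] turn 2.44
1.06 [0.07 1.31] turn 3.29
1.18 [-0.01  1.65] turn 4.15
1.3 [-0.13  1.98] turn 5.01
1.42 [-0.28  2.3 ] turn 5.87
1.5 [-0.41  2.5 ] turn 6.45
top 0 
side 32 (array([-179.1,   67.6,   67.8]), array([-195.,   58.,   60.]), array([-167.,   89.,   79.]))
```

>>> jog_arm([
  [[0.05, 0.26, 0], [0, 0, 0.72], 0],
  [[0.1, 0.61, 0], [0, 0, 1.58], 0],
  [[0.1, 0.96, 0], [0, 0, 2.44], 0],
  [[0.07, 1.31, 0], [0, 0, 3.29], 0],
  [[-0.01, 1.65, 0], [0, 0, 4.15], 0],
  [[-0.13, 1.98, 0], [0, 0, 5.01], 0],
  [[-0.28, 2.3, 0], [0, 0, 5.87], 0],
  [[-0.28, 2.3, 0], [0, 0, 5.87], 0],
])

```text
time: 11.98
tool_pos: [0.5207, 0.0699, 0.0186]
tool_rot: [0.0, 0.685, 0.729, 0.0]
contact_force: [0.2, -0.5, 0.4]
gripper_width: 0.001
grasp_force: 0.0
```

```bash
python3 arc.py 1.42 1.42 1.5 1.57 1.65 1.7
```

```text
t 11.97 P mm [-146.4  115.5   18.6] toolx in press [-0.148  0.989] z [ 0.  0. -1.] F [ 0.2 -0.5  0.4] w 0.001
1.42 [ 0.02 -0.01] turn 0.0
1.5 [0.08 0.22] turn 0.57
1.57 [0.12 0.42] turn 1.07
1.65 [0.14 0.65] turn 1.65
1.7 [0.15 0.8 ] turn 2.01
```

>>> jog_arm([
  [[0.08, 0.2, 0], [0, 0, 0.57], 0],
  [[0.12, 0.4, 0], [0, 0, 1.07], 0],
  [[0.12, 0.5, 0], [0, 0, 1.07], 0],
  [[0.12, 0.6, 0], [0, 0, 1.07], 0],
  [[0.12, 0.6, 0], [0, 0, 1.07], 0],
])

```text
time: 12.6
tool_pos: [0.5314, 0.0732, 0.0181]
tool_rot: [-0.003, 0.737, 0.676, -0.004]
contact_force: [-14.4, -1.3, 10.0]
gripper_width: 0.002
grasp_force: 7.1
```

```bash
python3 - <<'E'
from h import *
show()
for n in("top","side"):
    im,d=snap(n,n+"6"); C=toP(cloud(n,d)); m=(d>0)&(C[...,2]>.062)&(C[...,2]<.078)&(C[...,0]>-.131)&(C[...,0]<-.08)&(C[...,1]>.09)&(C[...,1]<.15)
    q=C[m]*1e3; print(n,len(q),(q.mean(0).round(1),q.min(0).round(),q.max(0).round()) if len(q) else "")
E
```

```text
t 12.6 P mm [-136.   119.7   18.1] toolx in press [0. 1.] z [-0.01  -0.001 -1.   ] F [-14.4  -1.3  10. ] w 0.002
top 0 
side 26 (array([-118.9,  113.3,   69.5]), array([-130.,  105.,   63.]), array([-108.,  122.,   76.]))
```

The clamp is at its stop: 14 N reaction, with the fingertips where they should be for 1.57. I'll back off, rise and take a look.

>>> jog_arm([
  [[0, -0.9, 0], [0, 0, 0], 0],
  [[0, -1.0, -0.2], [0, 0, 0], 0],
  [[0, -1.0, -2.5], [0, 0, 0], 0],
  [[0, -1.0, -5], [0, 0, 0], 0],
  [[0, -1.0, -7.5], [0, 0, 0], 0],
  [[0, -1.0, -10], [0, 0, 0], 0],
  [[0, -0.9, -11], [0, 0, 0], 0],
  [[0, -0.9, -11], [0, 0, 0], 0],
])

```text
time: 13.7
tool_pos: [0.5147, 0.0753, 0.2972]
tool_rot: [0.002, 0.738, 0.675, 0.003]
contact_force: [0.3, 0.4, -0.7]
gripper_width: 0.001
grasp_force: 0.0
```

```bash
python3 - <<'E'
from h import *
show()
for n in("top","side"):
    im,d=snap(n,n+"7"); C=toP(cloud(n,d)); 
    for nm,m in (("knob",(d>0)&(C[...,2]>.055)&(C[...,2]<.08)&(C[...,0]>-.21)&(C[...,0]<-.08)&(C[...,1]>.03)&(C[...,1]<.16)),("arm",(d>0)&(abs(C[...,2]-.0885)<.006)&(abs(C[...,0])<.1)&(abs(C[...,1])<.04)&(im[...,0].astype(int)-im[...,2]>35))):
        q=C[m]*1e3; print(n,nm,len(q),(q.mean(0).round(1),q.min(0).round(),q.max(0).round()) if len(q) else "")
a=cv2.resize(cv2.imread("pics/side7.png")[175:300,240:360],None,fx=4.8,fy=4.8,interpolation=cv2.INTER_CUBIC); cv2.imwrite("pics/c7.png",a)
E
```

```text
t 13.7 P mm [-152.8  120.4  297.2] toolx in press [0.003 1.   ] z [ 0.007 -0.    -1.   ] F [ 0.3  0.4 -0.7] w 0.001
top knob 0 
top arm 100 (array([-42.1,   1. ,  91.4]), array([-60., -13.,  86.]), array([-24.,  15.,  94.]))
side knob 34 (array([-115.8,  117.1,   66. ]), array([-123.,  113.,   56.]), array([-108.,  125.,   75.]))
side arm 251 (array([-12.8,  -7. ,  90.7]), array([-61., -21.,  83.]), array([58., 13., 94.]))
```

View pics/c7.png

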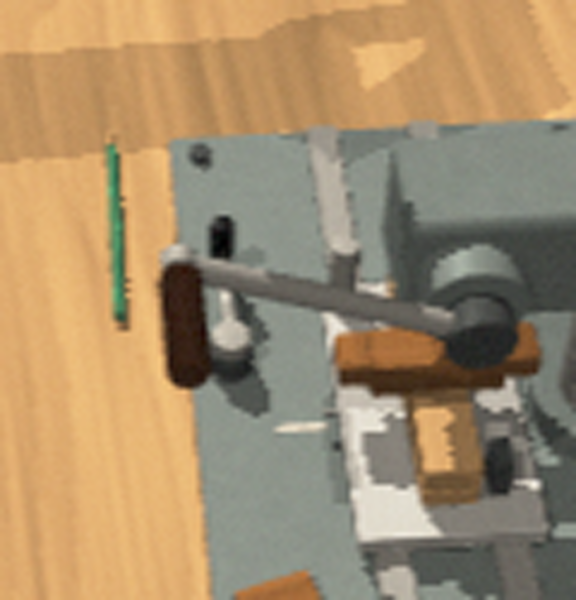

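The clamp lever points along +y: knob at c7 (221,235), measured at (-116,119) mm, so it is locked. The arm and pointer are still at the mark. Next, over the press handle.

>>> jog_arm([
  [[-2.3, -0.2, 0], [0, 0, 0], 0],
  [[-4.6, -0.2, 0], [0, 0, 0], 0],
  [[-6.9, -0.2, 0], [0, 0, 0], 0],
  [[-9.2, -0.2, 0], [0, 0, 0], 0],
  [[-9.3, -0.2, 0], [0, 0, 0], 0],
  [[-9.3, -0.2, 0], [0, 0, 0], 0],
  [[-9.3, -0.2, 0], [0, 0, 0], 0],
])

```text
time: 14.68
tool_pos: [0.4868, -0.1543, 0.2926]
tool_rot: [-0.001, 0.738, 0.675, -0.0]
contact_force: [-0.1, -0.8, 0.1]
gripper_width: 0.001
grasp_force: 0.0
```

```bash
cat > lev.py <<'E'
from h import *
import sys
show(); B=toP(state()["tool_pos"])*1e3
for a in map(float,sys.argv[1:]):
    t=.4-a; P=np.array([-170*np.cos(t),-112,195+170*np.sin(t)+11-29]); d=P-B
    print(a,P.round(),"x y z units",np.round([d[1]/25,d[0]/25,-d[2]/25],2))
E
python3 lev.py -.05 0 .1 .2 .3 .4 .5
```

```text
t 14.68 P mm [-160.8 -110.8  292.6] toolx in press [0.002 1.   ] z [-0.001  0.001 -1.   ] F [-0.1 -0.8  0.1] w 0.001
-0.05 [-153. -112.  251.] x y z units [-0.05  0.31  1.67]
0.0 [-157. -112.  243.] x y z units [-0.05  0.17  1.98]
0.1 [-162. -112.  227.] x y z units [-0.05 -0.06  2.61]
0.2 [-167. -112.  211.] x y z units [-0.05 -0.23  3.27]
0.3 [-169. -112.  194.] x y z units [-0.05 -0.33  3.94]
0.4 [-170. -112.  177.] x y z units [-0.05 -0.37  4.62]
0.5 [-169. -112.  160.] x y z units [-0.05 -0.33  5.3 ]
```

>>> jog_arm([
  [[-0.05, 0.15, 1.0], [0, 0, 0], 0],
  [[-0.05, 0.17, 1.7], [0, 0, 0], 0],
  [[-0.05, 0.17, 2.0], [0, 0, 0], 0],
  [[-0.05, 0.05, 2.3], [0, 0, 0], 0],
  [[-0.05, -0.06, 2.6], [0, 0, 0], 0],
  [[-0.05, -0.15, 2.9], [0, 0, 0], 0],
  [[-0.05, -0.23, 3.25], [0, 0, 0], 0],
])

```text
time: 15.55
tool_pos: [0.4809, -0.1556, 0.2142]
tool_rot: [0.0, 0.738, 0.675, 0.0]
contact_force: [-5.3, 2.7, 9.0]
gripper_width: -0.003
grasp_force: 4.2
```

```bash
python3 lev.py .2 .3 .4 .5 .6 .7 .8 .9 1.0; python3 - <<'E'
from h import *
for n in("side",):
    im,d=snap(n,n+"8"); C=toP(cloud(n,d)); i=im.astype(int)
    m=(d>0)&(C[...,0]<-.12)&(C[...,0]>-.2)&(C[...,1]<-.07)&(C[...,1]>-.15)&(C[...,2]>.08)&(C[...,2]<.29)&(i[...,0]-i[...,2]>15)
    q=C[m]*1e3; print("handle",len(q),np.median(q,0),q.min(0),q.max(0))
E
```

```text
t 15.55 P mm [-166.5 -112.6  214.2] toolx in press [0.003 1.   ] z [ 0. -0. -1.] F [-5.3  2.7  9. ] w -0.003
0.2 [-167. -112.  211.] x y z units [ 0.02 -0.    0.14]
0.3 [-169. -112.  194.] x y z units [ 0.02 -0.1   0.81]
0.4 [-170. -112.  177.] x y z units [ 0.02 -0.14  1.49]
0.5 [-169. -112.  160.] x y z units [ 0.02 -0.1   2.17]
0.6 [-167. -112.  143.] x y z units [ 0.02 -0.    2.84]
0.7 [-162. -112.  127.] x y z units [0.02 0.17 3.5 ]
0.8 [-157. -112.  111.] x y z units [0.02 0.4  4.14]
0.9 [-149. -112.   95.] x y z units [0.02 0.69 4.75]
1.0 [-140. -112.   81.] x y z units [0.02 1.05 5.33]
handle 132 [-171.00235156 -129.13864264  234.7021096 ] [-198.57422803 -140.79957791  216.39730219] [-155.51141533 -105.23704139  288.98604551]
```

>>> jog_arm([
  [[0, -0.05, 0.4], [0, 0, 0], 0],
  [[0, -0.1, 0.8], [0, 0, 0], 0],
  [[0, -0.12, 1.15], [0, 0, 0], 0],
  [[0, -0.12, 1.5], [0, 0, 0], 0],
  [[0, -0.1, 1.85], [0, 0, 0], 0],
  [[0, -0.08, 2.2], [0, 0, 0], 0],
  [[0, -0.04, 2.5], [0, 0, 0], 0],
  [[0, 0, 2.8], [0, 0, 0], 0],
])

```text
time: 16.6
tool_pos: [0.4809, -0.1562, 0.1442]
tool_rot: [-0.0, 0.738, 0.675, -0.001]
contact_force: [-8.0, 1.7, 13.2]
gripper_width: 0.004
grasp_force: 6.7
```

```bash
python3 lev.py .6 .7 .8 .9 1.0
```

```text
t 16.6 P mm [-166.5 -113.2  144.2] toolx in press [0.003 1.   ] z [-0.001 -0.001 -1.   ] F [-8.   1.7 13.2] w 0.004
0.6 [-167. -112.  143.] x y z units [ 0.05 -0.    0.04]
0.7 [-162. -112.  127.] x y z units [0.05 0.17 0.7 ]
0.8 [-157. -112.  111.] x y z units [0.05 0.4  1.33]
0.9 [-149. -112.   95.] x y z units [0.05 0.69 1.95]
1.0 [-140. -112.   81.] x y z units [0.05 1.05 2.53]
```

>>> jog_arm([
  [[0, 0.08, 0.35], [0, 0, 0], 0],
  [[0, 0.17, 0.7], [0, 0, 0], 0],
  [[0, 0.28, 1.0], [0, 0, 0], 0],
  [[0, 0.4, 1.33], [0, 0, 0], 0],
  [[0, 0.53, 1.64], [0, 0, 0], 0],
  [[0, 0.68, 1.95], [0, 0, 0], 0],
  [[0, 0.85, 2.25], [0, 0, 0], 0],
  [[0, 0.85, 2.25], [0, 0, 0], 0],
])

```text
time: 17.6
tool_pos: [0.502, -0.1582, 0.0884]
tool_rot: [-0.001, 0.738, 0.675, -0.001]
contact_force: [-9.5, 1.2, 14.3]
gripper_width: -0.001
grasp_force: 7.0
```

```bash
python3 lev.py .9 1.0; python3 - <<'E'
from h import *
im,d=snap("side","side9"); C=toP(cloud("side",d)); i=im.astype(int)
m=(d>0)&(abs(C[...,0])<.065)&(abs(C[...,1])<.03)&(C[...,2]>.07)&(C[...,2]<.1)&(i[...,0]-i[...,2]>35)
q=C[m]*1e3; print("arm z",len(q),np.percentile(q[:,2],[5,50,95]))
cv2.imwrite("pics/c9.png",cv2.resize(cv2.imread("pics/side9.png")[175:300,240:380],None,fx=4.8,fy=4.8,interpolation=cv2.INTER_CUBIC))
E
```

```text
t 17.6 P mm [-145.4 -113.3   88.4] toolx in press [0.003 1.   ] z [-0.002 -0.001 -1.   ] F [-9.5  1.2 14.3] w -0.001
0.9 [-149. -112.   95.] x y z units [ 0.05 -0.15 -0.28]
1.0 [-140. -112.   81.] x y z units [0.05 0.2  0.3 ]
arm z 265 [71.02845963 78.19450254 82.70186813]
```

View pics/c9.png

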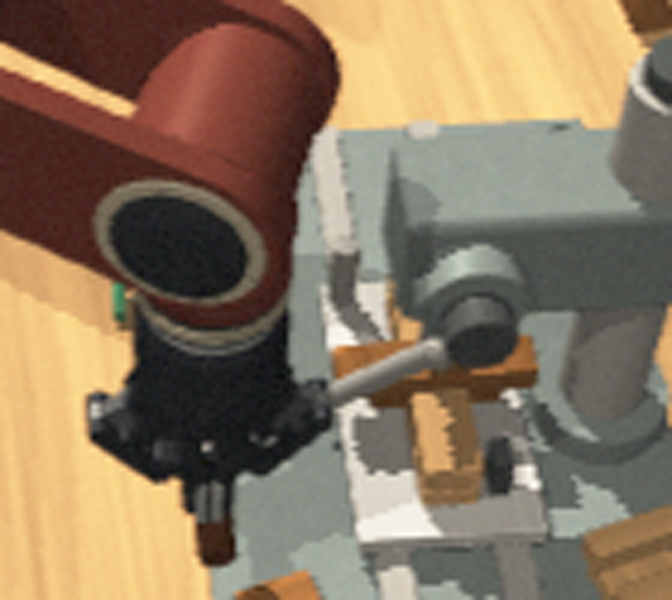

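The handle is well down at c9 (217,540) and the cross-arm top is now about 80–82 mm high. I'll finish the stroke until the stop is felt.

>>> jog_arm([
  [[0, 0.1, 0.15], [0, 0, 0], 0],
  [[0, 0.2, 0.3], [0, 0, 0], 0],
  [[0, 0.25, 0.4], [0, 0, 0], 0],
  [[0, 0.25, 0.4], [0, 0, 0], 0],
])

```text
time: 18.15
tool_pos: [0.5041, -0.1585, 0.0858]
tool_rot: [-0.006, 0.738, 0.675, -0.006]
contact_force: [-43.9, 11.3, 61.9]
gripper_width: -0.001
grasp_force: 31.1
```

```bash
python3 lev.py 1.0
```

```text
t 18.15 P mm [-143.2 -113.5   85.8] toolx in press [0.002 1.   ] z [-0.016  0.001 -1.   ] F [-43.9  11.3  61.9] w -0.001
1.0 [-140. -112.   81.] x y z units [0.06 0.12 0.19]
```

The stop is reached. Now I'll ease the lever back slowly along its arc.

>>> jog_arm([
  [[0, -0.05, -0.2], [0, 0, 0], 0],
  [[0, -0.15, -0.38], [0, 0, 0], 0],
  [[0, -0.27, -0.56], [0, 0, 0], 0],
  [[0, -0.38, -0.74], [0, 0, 0], 0],
  [[0, -0.47, -0.92], [0, 0, 0], 0],
  [[0, -0.56, -1.1], [0, 0, 0], 0],
  [[0, -0.65, -1.28], [0, 0, 0], 0],
  [[0, -0.73, -1.46], [0, 0, 0], 0],
])

```text
time: 19.15
tool_pos: [0.494, -0.1583, 0.1174]
tool_rot: [0.005, 0.738, 0.675, 0.002]
contact_force: [2.9, 0.4, 12.6]
gripper_width: -0.001
grasp_force: 5.9
```

```bash
python3 lev.py .8 .77 .74 .71 .68 .65 .62 .59 .56
```

```text
t 19.15 P mm [-153.3 -114.1  117.4] toolx in press [0.003 1.   ] z [ 0.01  -0.004 -1.   ] F [ 2.9  0.4 12.6] w -0.001
0.8 [-157. -112.  111.] x y z units [ 0.09 -0.13  0.26]
0.77 [-158. -112.  116.] x y z units [ 0.09 -0.21  0.07]
0.74 [-160. -112.  120.] x y z units [ 0.09 -0.28 -0.12]
0.71 [-162. -112.  125.] x y z units [ 0.09 -0.35 -0.31]
0.68 [-163. -112.  130.] x y z units [ 0.09 -0.41 -0.51]
0.65 [-165. -112.  135.] x y z units [ 0.09 -0.46 -0.7 ]
0.62 [-166. -112.  140.] x y z units [ 0.09 -0.51 -0.9 ]
0.59 [-167. -112.  145.] x y z units [ 0.09 -0.55 -1.1 ]
0.56 [-168. -112.  150.] x y z units [ 0.09 -0.58 -1.3 ]
```

>>> jog_arm([
  [[0, -0.08, -0.2], [0, 0, 0], 0],
  [[0, -0.15, -0.4], [0, 0, 0], 0],
  [[0, -0.2, -0.6], [0, 0, 0], 0],
  [[0, -0.26, -0.8], [0, 0, 0], 0],
  [[0, -0.31, -1.0], [0, 0, 0], 0],
  [[0, -0.35, -1.2], [0, 0, 0], 0],
  [[0, -0.39, -1.4], [0, 0, 0], 0],
  [[0, -0.42, -1.6], [0, 0, 0], 0],
])

```text
time: 20.15
tool_pos: [0.4845, -0.1574, 0.1577]
tool_rot: [0.006, 0.738, 0.675, 0.003]
contact_force: [5.1, -1.1, 9.4]
gripper_width: -0.002
grasp_force: 4.5
```

```bash
python3 lev.py .55 .3 .2
```

```text
t 20.15 P mm [-162.8 -114.   157.7] toolx in press [0.003 1.   ] z [ 0.013 -0.005 -1.   ] F [ 5.1 -1.1  9.4] w -0.002
0.55 [-168. -112.  152.] x y z units [ 0.08 -0.21  0.24]
0.3 [-169. -112.  194.] x y z units [ 0.08 -0.25 -1.45]
0.2 [-167. -112.  211.] x y z units [ 0.08 -0.15 -2.12]
```

>>> jog_arm([
  [[0, -0.02, -0.2], [0, 0, 0], 0],
  [[0, -0.04, -0.4], [0, 0, 0], 0],
  [[0, -0.06, -0.6], [0, 0, 0], 0],
  [[0, -0.08, -0.8], [0, 0, 0], 0],
  [[0, -0.08, -1.0], [0, 0, 0], 0],
  [[0, -0.07, -1.2], [0, 0, 0], 0],
  [[0, -0.05, -1.4], [0, 0, 0], 0],
  [[0, -0.03, -1.6], [0, 0, 0], 0],
])

```text
time: 21.15
tool_pos: [0.4821, -0.1568, 0.1961]
tool_rot: [0.004, 0.738, 0.675, 0.002]
contact_force: [3.1, -0.5, 6.5]
gripper_width: 0.003
grasp_force: 3.3
```

```bash
python3 lev.py .3 .2 0
```

```text
t 21.15 P mm [-165.3 -113.6  196.1] toolx in press [0.003 1.   ] z [ 0.009 -0.003 -1.   ] F [ 3.1 -0.5  6.5] w 0.003
0.3 [-169. -112.  194.] x y z units [ 0.07 -0.15  0.09]
0.2 [-167. -112.  211.] x y z units [ 0.07 -0.05 -0.59]
0.0 [-157. -112.  243.] x y z units [ 0.07  0.35 -1.88]
```

>>> jog_arm([
  [[0, 0.01, -0.2], [0, 0, 0], 0],
  [[0, 0.03, -0.4], [0, 0, 0], 0],
  [[0, 0.05, -0.6], [0, 0, 0], 0],
  [[0, 0.08, -0.8], [0, 0, 0], 0],
  [[0, 0.13, -1.0], [0, 0, 0], 0],
  [[0, 0.18, -1.2], [0, 0, 0], 0],
  [[0, 0.23, -1.4], [0, 0, 0], 0],
  [[0, 0.28, -1.55], [0, 0, 0], 0],
])

```text
time: 22.15
tool_pos: [0.4882, -0.157, 0.234]
tool_rot: [0.003, 0.738, 0.675, 0.002]
contact_force: [3.8, -0.2, 5.1]
gripper_width: 0.003
grasp_force: 2.5
```

```bash
python3 lev.py .1 0
```

```text
t 22.15 P mm [-159.2 -113.3  234. ] toolx in press [0.003 1.   ] z [ 0.007 -0.002 -1.   ] F [ 3.8 -0.2  5.1] w 0.003
0.1 [-162. -112.  227.] x y z units [ 0.05 -0.13  0.27]
0.0 [-157. -112.  243.] x y z units [ 0.05  0.1  -0.37]
```

>>> jog_arm([
  [[0, 0.05, -0.1], [0, 0, 0], 0],
  [[0, 0.09, -0.2], [0, 0, 0], 0],
  [[0, 0.13, -0.3], [0, 0, 0], 0],
  [[0, 0.17, -0.4], [0, 0, 0], 0],
  [[0, 0.2, -0.5], [0, 0, 0], 0],
  [[0, 0.22, -0.6], [0, 0, 0], 0],
  [[0, 0.22, -0.7], [0, 0, 0], 0],
  [[0, 0.22, -0.8], [0, 0, 0], 0],
])

```text
time: 23.15
tool_pos: [0.4905, -0.1571, 0.2504]
tool_rot: [-0.001, 0.738, 0.674, -0.001]
contact_force: [-0.5, -0.1, 0.2]
gripper_width: -0.003
grasp_force: 0.0
```

```bash
python3 lev.py 0
```

```text
t 23.15 P mm [-156.9 -113.3  250.4] toolx in press [0.004 1.   ] z [-0.003  0.001 -1.   ] F [-0.5 -0.1  0.2] w -0.003
0.0 [-157. -112.  243.] x y z units [0.05 0.01 0.29]
```

The contact was released gently at rest. Now I'll rise clear, move away toward the front-left and check.

>>> jog_arm([
  [[0, 0, -0.5], [0, 0, 0], 0],
  [[0, 0, -1.5], [0, 0, 0], 0],
  [[0, 0, -3], [0, 0, 0], 0],
  [[1, -2, -3], [0, 0, 0], 0],
  [[3, -3, -3], [0, 0, 0], 0],
  [[5, -3, -3], [0, 0, 0], 0],
  [[7, -3, -3], [0, 0, 0], 0],
  [[7, -3, -3], [0, 0, 0], 0],
])

```text
time: 24.15
tool_pos: [0.4318, 0.0261, 0.326]
tool_rot: [-0.001, 0.737, 0.676, -0.001]
contact_force: [0.6, -0.5, 0.5]
gripper_width: 0.001
grasp_force: 0.0
```

```bash
python3 - <<'E'
from h import *
show()
for n in("top","side"):
    im,d=snap(n,n+"10"); C=toP(cloud(n,d)); i=im.astype(int); o=(i[...,0]-i[...,2]>35)&(d>0)
    for nm,m in (("arm",o&(abs(C[...,0])<.062)&(abs(C[...,1])<.018)&(C[...,2]>.07)&(C[...,2]<.1)),
      ("knob",(d>0)&(C[...,2]>.058)&(C[...,2]<.08)&(C[...,0]>-.14)&(C[...,0]<-.09)&(C[...,1]>.09)&(C[...,1]<.15)),
      ("handle",(d>0)&(C[...,0]<-.13)&(C[...,0]>-.19)&(C[...,1]<-.06)&(C[...,1]>-.15)&(C[...,2]>.2)&(C[...,2]<.3))):
        q=C[m]*1e3; print(n,nm,len(q),(np.median(q,0).round(1),q.min(0).round(),q.max(0).round()) if len(q) else "")
E
```

```text
t 24.15 P mm [-231.2   64.2  326. ] toolx in press [-0.001  1.   ] z [-0.002  0.    -1.   ] F [ 0.6 -0.5  0.5] w 0.001
top arm 127 (array([-41. ,   0.4,  80.6]), array([-59., -14.,  73.]), array([-22.,  15.,  86.]))
top knob 22 (array([-115. ,  121.1,   70.5]), array([-121.,  115.,   67.]), array([-109.,  127.,   74.]))
top handle 294 (array([-155.5,  -94.1,  269.6]), array([-168., -137.,  253.]), array([-131.,  -62.,  277.]))
side arm 326 (array([-15.8,  -8.7,  79.8]), array([-61., -18.,  70.]), array([58., 13., 86.]))
side knob 33 (array([-116.4,  116.9,   68.3]), array([-123.,  109.,   59.]), array([-108.,  125.,   74.]))
side handle 313 (array([-156.6, -103.6,  269.3]), array([-169., -142.,  248.]), array([-130.,  -63.,  276.]))
```

The cross-arm top is at 80 mm (home), the lever is at rest, the clamp is locked and the carriage is at the mark. I'll hand it in.

```bash
python3 -c "
from plant import *
print(job_done())"
```

```text
the job is handed in; nothing more can be done
None
```

The job is handed in, and the last camera check put the carriage within about 1 mm of the mark, the clamp locked, the cross-arm home (top at 80 mm) and the press lever eased back to rest; the fingers had met the lever's bottom stop at about 77 N, and the carriage was moved by fingertips riding on top of its post.

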